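Call for help and point out the stray sample

ROBOT

A 6-joint arm with a two-finger parallel gripper is mounted at the origin on the work surface. World frame = base frame: x ahead of the robot, y to its left, z up, the work surface at z = 0. Lengths are in mm, angles in degrees, forces in N, time in s.
With the tool pointing down it reaches from about 350 to 850 mm from the base axis. Payload 8.1 kg.
Tool frame: the origin (TCP) lies between the finger pads, 19 mm behind the fingertips; this is the grasp point; z points along the fingers, y is the line along which they close (so a half turn about z gives the same grasp; the last joint's range is limited). The gripper opens to 85 mm and grips with 20 to 120 N. Pads are 22 mm wide; open, the fingers measure 114 mm over their backs; the gripper's body (76 mm by 85 mm) begins 54 mm behind the grasp point. The pads swing forward as they close: fully open they stand 13 mm farther back than shut.
Start: joints at [-74.106, 7.471, 85.268, -0, 87.261, -4.893], TCP at [212.956, -560.941, 249.992] pointing down, gripper open.
Joint ranges: [-169.43, 169.43], [-51.17, 129.36], [1.28, 143.12], [-76.62, 256.62], [0, 156.53], [-152.29, 152.29]. Speed limits (degrees/s): [136.94, 136.94, 159.86, 180, 180, 180].

INTERFACE

Orientations are given as [roll, pitch, yaw] about the fixed x, y, z axes, in that order (R = Rz(yaw) Ry(pitch) Rx(roll)).
In Python, from bench import sense, snapshot, camera_info, hand_in gives the robot as it stands. The module is installed in compiled form; this text tells all that it offers.
- The arm moves only by the tool apply_moves, never from a script. Its argument "deltas" is a list of rows, each a list of 7 numbers: the shift along the tool's x, y, z scaled (see below), then the turn, a rotation vector about the tool's x, y, z scaled (see below), then the opening, from 0 (shut) to 1 (fully open). In form: [[dx, dy, dz, ax, ay, az, claw], ...]. A call has 1 to 8 rows; each row shifts and turns the commanded pose from where the row before left it, along the tool's axes as they then stand; what a row does not reach is not made up. The controller multiplies each number of a shift by 0.03 m and each number of a turn by 0.08 rad. A row lasts 1/8 s, in which the tool goes at most 62.5 mm and 10.7 degrees, less where a joint would pass 70% of its speed; a pose out of reach is approached as far as the arm can. A call with a number of a shift or a turn outside -1 to 1 is refused whole. A call with a gripper value outside its range is refused whole. The fingers move at their own pace and stop on an object; "grip_force" is the grip in N (left out, the last holds). Time passes only in rows, so rows that do not move let the fingers close. It gives the time, the measured TCP pose, the force, the opening and the grip force at its end, in the units of the state.
- sense(): the state, without advancing time (a new reading comes with each control period).
- snapshot(name): name is "side" or "top" or "wrist"; returns the picture (384x512x3 uint8, red, green, blue); there is no depth.
- camera_info(name): a dict with "vertical_fov" (degrees; the focal length in pixels is half the picture's height over the tangent of half this angle, whatever the lens; pixels are square), "cx", "cy" (the principal point, pixels), "origin" and "rotation" of the camera in the world; the wrist camera has in their place "tool_from_camera" (4x4, takes a point from camera to tool coordinates, whose origin is the TCP and whose axes are the flange's). Camera axes: x right, y up, looking along -z (the intrinsics and any distortion apply to the point x, -y, -z); pixel columns grow to the right and rows downward; lengths in mm; the calibration is good to about 2 mm. A picture is of the moment at which its call begins: read the wrist's pose just before it. camera_info takes no time and is no camera call.
- hand_in(): hands the job in; it is judged then, once.
The state is a dict: "time": time; "joint_pos": joint angles; "qd": joint speeds; "joint_efforts": joint torques, N m; "tool_pos": TCP position; "tcp_rot": TCP orientation; "ft_force": force on the tool from outside, world axes, zero at the start; "wrist_torque": the same for the moment, N m; "finger_gap": finger opening in mm; "grip_force": force on a finger pad.
Only numpy, scipy, OpenCV 4.12 (cv2) and the standard library are available. Lean on these libraries where they do the work, as an engineer would, in place of code of your own. Each camera call takes 0.05 s, during which the arm holds its last target. There are 200 camera calls.

TASK

At the sampling desk a yellow-capped tube has ended up in the white rack among the red ones: press the blue call button fully down and let it go to fetch a colleague. Then point straight down at the yellow cap with the fingertips about two centimetres above it for two seconds, and then in the same way over the middle of the yellow tray, fingertips about two centimetres above its rim, for two seconds, to show where it belongs, and finish there, still pointing. Touch nothing but the call button and its box, lift no tube, and come to the cap and the tray from above, never bringing the fingertips low over another tube in that rack or over another tray.

Things in the scene. Friction and masses are not known exactly. Their poses are not given: they have to be found in the camera images.
- stray: The stray sample, the only tube with a yellow cap; loose upright sample tube standing in the rack: clear tube 16 mm across, yellow screw cap 21 mm across, 100 mm tall over all. Origin at the centre of its foot, z up; the middle of the cap's top is 100 mm above the origin (105 mm above the table). It may stand in any of the rack's six holes.
- red1: Red-capped loose upright sample tube standing in the rack: clear tube 16 mm across, red screw cap 21 mm across, 100 mm tall over all. Origin at the centre of its foot, z up; the middle of the cap's top is 100 mm above the origin (105 mm above the table).
- red2: Red-capped loose upright sample tube standing in the rack: clear tube 16 mm across, red screw cap 21 mm across, 100 mm tall over all. Origin at the centre of its foot, z up; the middle of the cap's top is 100 mm above the origin (105 mm above the table).
- red3: Red-capped loose upright sample tube standing in the rack: clear tube 16 mm across, red screw cap 21 mm across, 100 mm tall over all. Origin at the centre of its foot, z up; the middle of the cap's top is 100 mm above the origin (105 mm above the table).
- red4: Red-capped loose upright sample tube standing in the rack: clear tube 16 mm across, red screw cap 21 mm across, 100 mm tall over all. Origin at the centre of its foot, z up; the middle of the cap's top is 100 mm above the origin (105 mm above the table).
- red5: Red-capped loose upright sample tube standing in the rack: clear tube 16 mm across, red screw cap 21 mm across, 100 mm tall over all. Origin at the centre of its foot, z up; the middle of the cap's top is 100 mm above the origin (105 mm above the table).
- rack: White tube rack, fixed: a block 90 (its x) x 130 (its y) x 50 mm high with six holes, two rows along its y, 40 mm apart both ways. Origin at the centre of its underside on the table.
- tray_yellow: Shallow open yellow sorting tray, fixed, 90 x 90 mm, 35 mm high, walls 4 mm, empty. Origin at the centre of its underside on the table.
- tray_blue: Shallow open blue sorting tray, fixed, 90 x 90 mm, 35 mm high, walls 4 mm, empty. Origin at the centre of its underside on the table.
- tray_green: Shallow open green sorting tray, fixed, 90 x 90 mm, 35 mm high, walls 4 mm, empty. Origin at the centre of its underside on the table.
- callbox: Flat grey call box, fixed, 100 x 100 x 30 mm high, carrying the blue call button in a black housing at the centre of its top. Origin at the centre of its underside on the table.
- call_top (a point): Middle of the top face of the blue call button (36 mm across), which is pressed straight down; this point sinks with it.
- call (a joint): Travel of the call button in m: 0 when up, 0.006 fully pressed. It is sprung: about 5 N holds it fully down, and it comes up when let go.
- phone: Loose black phone lying flat, 75 x 155 x 9 mm. Origin under its centre.
- labels: Loose white roll of labels lying flat, 84 mm across, 30 mm high. Origin under its centre.
- beaker: Loose small clear cup, 60 mm across, 55 mm tall. Origin under its centre.
Things that resemble listed ones, but are neither listed nor needed, are in the scene too. Leave any purple look-alike of the red2 alone.

How it is judged (in metres and radians):
On the way, in this order (a step that is already met when the one before it is completed fails the run):
1. the call button is pressed fully down (at least 4.5 mm of its 6 mm) (value of joint call above 0.0045 m), for 0.05 s.
2. the call button is let go and has come up (value of joint call below 0.0015 m), for 0.05 s.
3. the tool points down (within 30 degrees) at the yellow cap for 1.8 s: TCP within 14 mm of its axis and 12 to 65 mm above the cap (horizontal distance between the grasp point and stray below 0.014 m and z of the grasp point in the frame of stray between 0.112 and 0.165 m and angle between the grasp point's own z axis and vertical above 2.6 rad), for 1.8 s.
4. the tool points down (within 30 degrees) at the yellow tray for 1.8 s: TCP within 30 mm of its middle and 10 to 70 mm above its rim (horizontal distance between the grasp point and tray_yellow below 0.03 m and height (world z) of the grasp point between 0.045 and 0.105 m and angle between the grasp point's own z axis and vertical above 2.6 rad), for 1.8 s.
At the end, for the whole second after the job is handed in: The tool still points down over the yellow tray (TCP within 30 mm of its middle, 10 to 70 mm above its rim) touching nothing, the button is up, all six tubes stand seated upright in the rack, and the phone, label roll and cup are within 10 mm of where they were (all of step 4 and value of joint call below 0.0015 m and z of each of stray, red1, red2, red3, red4, red5 in the frame of rack below 0.012 m and angle between each of stray, red1, red2, red3, red4, red5's own z axis and vertical below 0.2 rad and distance of each of phone, labels, beaker from where it was at the start of the episode below 0.01 m).
It fails at once if the robot touches anything but the call button and its box (contact force between the arm and anything else above 0.5 N and contact force between the arm and callbox below 0.1 N).
It fails at once if the fingers touch anything but the call button and its box (contact force between the fingers and anything else above 0.5 N and contact force between the fingers and callbox below 0.1 N).
It fails at once if a tube is lifted more than 12 mm out of its seat or tipped (not (z of stray in the frame of rack below 0.012 m) or not (angle between stray's own z axis and vertical below 0.2 rad) or not (z of red1 in the frame of rack below 0.012 m) or not (angle between red1's own z axis and vertical below 0.2 rad) or not (z of red2 in the frame of rack below 0.012 m) or not (angle between red2's own z axis and vertical below 0.2 rad) or not (z of red3 in the frame of rack below 0.012 m) or not (angle between red3's own z axis and vertical below 0.2 rad) or not (z of red4 in the frame of rack below 0.012 m) or not (angle between red4's own z axis and vertical below 0.2 rad) or not (z of red5 in the frame of rack below 0.012 m) or not (angle between red5's own z axis and vertical below 0.2 rad)).
It fails at once if the tool points at a red-capped tube (TCP within 12 mm of its axis, less than 50 mm above its cap) or at the blue or green tray (TCP within 30 mm of its middle, less than 50 mm above its rim) ((horizontal distance between the grasp point and red1 below 0.012 m and z of the grasp point in the frame of red1 below 0.15 m) or (horizontal distance between the grasp point and red2 below 0.012 m and z of the grasp point in the frame of red2 below 0.15 m) or (horizontal distance between the grasp point and red3 below 0.012 m and z of the grasp point in the frame of red3 below 0.15 m) or (horizontal distance between the grasp point and red4 below 0.012 m and z of the grasp point in the frame of red4 below 0.15 m) or (horizontal distance between the grasp point and red5 below 0.012 m and z of the grasp point in the frame of red5 below 0.15 m) or (horizontal distance between the grasp point and tray_blue below 0.03 m and height (world z) of the grasp point below 0.085 m) or (horizontal distance between the grasp point and tray_green below 0.03 m and height (world z) of the grasp point below 0.085 m)).
It fails at once if the phone, label roll or cup is moved more than 10 mm (distance of any of phone, labels, beaker from where it was at the start of the episode above 0.01 m).
It also fails if it takes over 54 s, if anything falls off the work surface, if the arm or the gripper's body presses on something with over 40 N, if the wrist force passes 120 N, or if a joint passes its speed limit or range.

## Working session

There is one attempt and no reset: what is moved stays moved. The work goes in short steps, Python scripts to look and compute and a tool call to move; the robot and the scene stay as the last step left them, time stands still between calls to the robot, and variables do not carry over. Pictures are saved under pics/ and viewed, at most 10 in all, crops included, and the job is handed in when it is done.

Besides the shell and the picture viewer there is one more tool, called as name(argument=value, ...) on one line, values as JSON. apply_moves: Moves the arm, as the interface text tells. Its arguments: {"type":"object","properties":{"deltas":{"type":"array"},"grip_force":{"type":"number"}},"required":["deltas"]}

```bash
mkdir -p pics; python3 - <<'E'
from bench import *
import cv2
s=sense();print({k:s[k] for k in("time","tool_pos","tcp_rot","finger_gap")})
for n in("top","side","wrist"):
    print(n,camera_info(n)); cv2.imwrite(f"pics/{n}0.png",snapshot(n)[:,:,::-1])
E
```

```text
{'time': 0.0, 'tool_pos': array([ 212.83916522, -560.40634115,  248.91722242]), 'tcp_rot': array([-1.79890562e+02, -1.17385522e-02,  2.07883865e+01]), 'finger_gap': 85.24612154761859}
top {'vertical_fov': 44.00474787487575, 'cx': 256.310998804021, 'cy': 196.49989251988308, 'origin': array([ 450.78105029,  -22.14554404, 1117.20273488]), 'rotation': array([  7.87148009,   1.38626891, -91.03079388])}
side {'vertical_fov': 44.42834537444584, 'cx': 257.82712231117733, 'cy': 188.1530402201499, 'origin': array([555.9497241 , 717.98852859, 822.6475658 ]), 'rotation': array([  43.84026114,    0.43688757, -178.51182707])}
wrist {'vertical_fov': 64.85905777254726, 'cx': 253.03920805014616, 'cy': 194.99893066884005, 'tool_from_camera': array([[-2.07495384e-04,  9.66274351e-01,  2.57514728e-01,
         6.47421590e+01],
       [ 9.99999914e-01,  1.07672980e-04,  4.01739070e-04,
         7.88287861e-01],
       [ 3.60462781e-04,  2.57514789e-01, -9.66274290e-01,
        -1.24175451e+02],
       [ 0.00000000e+00,  0.00000000e+00,  0.00000000e+00,
         1.00000000e+00]])}
```

View pics/top0.png

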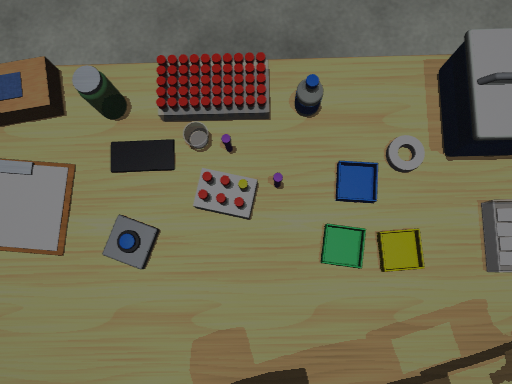

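View pics/side0.png

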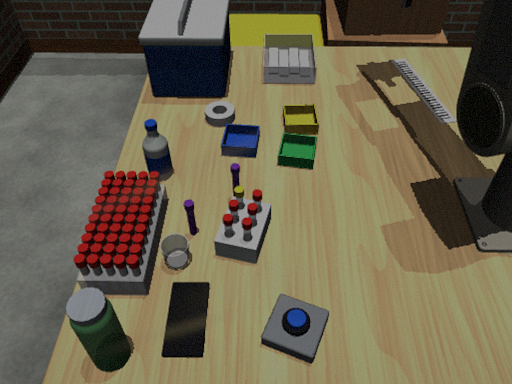

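The top view shows the call button at (127,241), the yellow cap at (243,185) in the far row at the right-hand end, and the yellow tray at (400,250). There is a loose purple tube at (278,180), another at (227,140), and a roll at (405,153). In the side view the button is at (296,320), the yellow cap at (239,192) and the tray at (300,120).

```bash
cat > h.py <<'E'
from bench import *
import numpy as np, cv2
from scipy.spatial.transform import Rotation as Ro
def cam(n):
    c=camera_info(n); f=192/np.tan(np.radians(c["vertical_fov"]/2))
    if n=="wrist":
        s=sense(); R=Ro.from_euler("xyz",s["tcp_rot"],degrees=True).as_matrix(); T=c["tool_from_camera"]
        return f,c["cx"],c["cy"],s["tool_pos"]+R@T[:3,3],R@T[:3,:3]
    return f,c["cx"],c["cy"],c["origin"],Ro.from_euler("xyz",c["rotation"],degrees=True).as_matrix()
def ray(n,p,C=None):
    f,cx,cy,o,R=C or cam(n); d=R@np.array([(p[0]-cx)/f,-(p[1]-cy)/f,-1]); return o,d/np.linalg.norm(d)
def plane(n,p,z,C=None):
    o,d=ray(n,p,C); return o+d*(z-o[2])/d[2]
def tri(a,b):
    (o,d),(p,e)=a,b; t=np.linalg.lstsq(np.c_[d,-e],p-o,rcond=None)[0]
    x,y=o+d*t[0],p+e*t[1]; return (x+y)/2,np.linalg.norm(x-y)
H={"yellow":(22,34),"blue":(100,125),"green":(45,85),"red":(0,7),"purple":(128,160)}
def blobs(im,col,amin=15,s=130,v=60):
    h=cv2.cvtColor(im,cv2.COLOR_RGB2HSV); lo,hi=H[col]
    n,_,st,ce=cv2.connectedComponentsWithStats(cv2.inRange(h,(lo,s,v),(hi,255,255)))
    return [(int(a[4]),a[:4].tolist(),c.round(1)) for a,c in zip(st[1:],ce[1:]) if a[4]>=amin]
E
python3 - <<'E'
from h import *
for n in("top","side"):
    im=cv2.imread(f"pics/{n}0.png")[:,:,::-1].copy()
    for c,s in(("yellow",200),("blue",150),("green",150),("red",180),("purple",100)):
        b=[x for x in blobs(im,c,20,s) if c!="red" or (150<x[2][1]<250 and x[2][0]>190)]
        print(n,c)
        for x in b: print("  ",x[0],x[1],x[2],[plane(n,x[2],z).round(0)[:2].tolist() for z in(0,35,105)])
E
```

```text
top yellow
   1360 [379, 229, 45, 43] [399.5 249.9] [[474.0, -328.0], [473.0, -318.0], [471.0, -299.0]]
top blue
   123 [306, 74, 13, 13] [312.1  80.1] [[891.0, -140.0], [877.0, -136.0], [849.0, -129.0]]
   1270 [337, 161, 41, 40] [355.2 181.6] [[636.0, -233.0], [631.0, -227.0], [619.0, -213.0]]
   50 [375, 165, 3, 34] [375.7 182.5] [[633.0, -281.0], [627.0, -273.0], [616.0, -257.0]]
   190 [119, 233, 16, 16] [126.3 240.8] [[507.0, 311.0], [505.0, 300.0], [502.0, 280.0]]
top green
   1450 [322, 224, 43, 44] [342.2 246. ] [[485.0, -196.0], [484.0, -191.0], [482.0, -180.0]]
top red
   62 [203, 172, 9, 9] [206.6 176.1] [[658.0, 120.0], [651.0, 116.0], [638.0, 107.0]]
   59 [221, 176, 8, 9] [224.4 180. ] [[647.0, 78.0], [641.0, 75.0], [629.0, 68.0]]
   62 [199, 190, 9, 9] [202.6 194. ] [[614.0, 130.0], [609.0, 125.0], [599.0, 116.0]]
   57 [217, 194, 9, 9] [220.4 197.6] [[605.0, 88.0], [600.0, 84.0], [590.0, 77.0]]
   56 [235, 197, 8, 9] [238.5 201.4] [[595.0, 45.0], [590.0, 42.0], [581.0, 38.0]]
top purple
   59 [222, 134, 8, 9] [225.5 138.1] [[750.0, 74.0], [741.0, 71.0], [722.0, 65.0]
[... 394 characters left out ...]
 513 [279, 134, 38, 26] [297.7 149.9] [[482.0, -213.0], [485.0, -173.0], [491.0, -94.0]]
side red
   51 [253, 190, 9, 7] [257. 193.] [[584.0, -55.0], [583.0, -23.0], [581.0, 43.0]]
   47 [229, 200, 9, 7] [233.2 202.9] [[640.0, -22.0], [636.0, 9.0], [629.0, 72.0]]
   55 [248, 203, 9, 8] [251.9 206.8] [[595.0, -11.0], [593.0, 20.0], [590.0, 82.0]]
   59 [223, 214, 10, 8] [227.5 217.4] [[650.0, 23.0], [646.0, 52.0], [638.0, 111.0]]
   58 [243, 218, 9, 8] [246.7 221.3] [[605.0, 33.0], [603.0, 62.0], [599.0, 121.0]]
side purple
   40 [231, 164, 8, 6] [234.4 166.3] [[644.0, -147.0], [640.0, -111.0], [633.0, -37.0]]
   53 [184, 200, 9, 7] [188.  202.9] [[746.0, -20.0], [738.0, 11.0], [722.0, 74.0]]
```

apply_moves(deltas=[[0.4,-0.5,0,0,0,0,0],[0.8,-0.97,0,0,0,0,0],[0.8,-0.97,0,0,0,0,0],[0.8,-0.97,0,0,0,0,0],[0.8,-0.97,0,0,0,0,0],[0.8,-0.97,0,0,0,0,0],[0.8,-0.97,0,0,0,0,0],[0.8,-0.97,0,0,0,0,0]])

```text
time: 1.15
tool_pos: [303.8, -291.3, 249.8]
tcp_rot: [-180.0, -0.0, 20.8]
ft_force: [-0.0, -0.0, 0.5]
finger_gap: -0.2
grip_force: 0.0
```

apply_moves(deltas=[[0.8,-0.97,0,0,0,0,0],[0.8,-0.97,0,0,0,0,0],[0.8,-0.97,0,0,0,0,0],[0.8,-0.97,0,0,0,0,0],[0.8,-0.97,0,0,0,0,0],[0.8,-0.97,0,0,0,0,0],[0.8,-0.97,0,0,0,0,0],[0.8,-0.97,0,0,0,0,0]])

```text
time: 2.15
tool_pos: [400.6, -5.5, 249.9]
tcp_rot: [180.0, -0.0, 20.8]
ft_force: [-0.3, -1.0, -0.3]
finger_gap: -0.0
grip_force: 0.0
```

apply_moves(deltas=[[0.83,-0.98,0,0,0,0,0],[0.83,-0.98,0,0,0,0,0],[0.83,-0.98,0,0,0,0,0],[0.83,-0.98,0,0,0,0,0],[0.83,-0.98,0,0,0,0,0],[0.83,-0.98,0,0,0,0,0],[0.6,-0.7,0,0,0,0,0],[0.3,-0.4,0,0,0,0,0]])

```text
time: 3.15
tool_pos: [491.0, 252.7, 249.4]
tcp_rot: [-180.0, 0.1, 20.9]
ft_force: [-0.9, -0.6, -0.4]
finger_gap: 0.3
grip_force: 0.0
```

apply_moves(deltas=[[0,0,1,0,0,0,0],[0,0,1,0,0,0,0],[0,0,0.5,0,0,0,0],[0,0,0,0,0,0,0]])

```text
time: 3.65
tool_pos: [490.4, 250.9, 173.9]
tcp_rot: [180.0, 0.1, 20.8]
ft_force: [-0.3, -0.7, 0.6]
finger_gap: -0.2
grip_force: 0.0
```

```bash
python3 - <<'E'
from h import *
C=cam("wrist"); im=snapshot("wrist"); cv2.imwrite("pics/wb.png",im[:,:,::-1]); s=sense(); print(s["tool_pos"],s["tcp_rot"])
for b in blobs(im,"blue",100,150): print(b,plane("wrist",b[2],44,C).round(1),plane("wrist",b[2],40,C).round(1))
E
```

```text
[491.13007728 251.31635145 175.31648595] [1.79998088e+02 1.48454601e-02 2.07684963e+01]
(1188, [185, 137, 42, 42], array([204.1, 155.6])) [505.  299.8  44. ] [504.3 300.2  40. ]
```

View pics/wb.png

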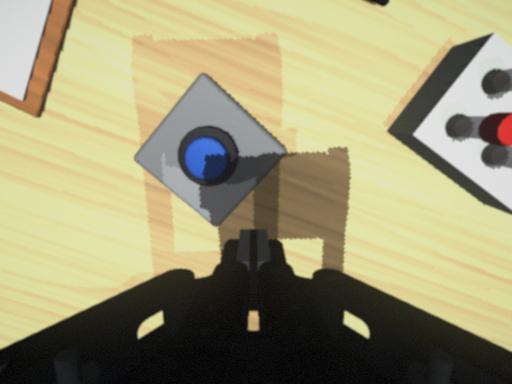

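The wrist view shows the button at (204,156), free and ahead-left of the shut fingertips. That puts it at about (505, 300).

apply_moves(deltas=[[0.5,-0.67,0,0,0,0,0],[0.5,-0.67,0,0,0,0,0],[0,0,0.9,0,0,0,0],[0,0,0.9,0,0,0,0],[0,0,0.9,0,0,0,0],[0,0,0.6,0,0,0,0],[0,0,0,0,0,0,0],[0,0,0,0,0,0,0]])

```text
time: 4.7
tool_pos: [505.9, 300.2, 77.6]
tcp_rot: [-180.0, -0.1, 20.8]
ft_force: [-0.1, 0.3, 0.5]
finger_gap: 0.0
grip_force: 0.0
```

apply_moves(deltas=[[0,0,0.1,0,0,0,0],[0,0,0.1,0,0,0,0],[0,0,0,0,0,0,0]])

```text
time: 5.08
tool_pos: [505.1, 299.9, 70.2]
tcp_rot: [-180.0, -0.0, 20.8]
ft_force: [0.2, -0.5, 1.5]
finger_gap: 0.1
grip_force: 0.8
```

apply_moves(deltas=[[0,0,0.1,0,0,0,0],[0,0,0,0,0,0,0]])

```text
time: 5.32
tool_pos: [505.2, 299.9, 67.2]
tcp_rot: [-180.0, -0.0, 20.8]
ft_force: [-0.4, 0.1, 4.0]
finger_gap: 0.5
grip_force: 1.7
```

apply_moves(deltas=[[0,0,0.07,0,0,0,0],[0,0,0,0,0,0,0]])

```text
time: 5.58
tool_pos: [505.2, 299.9, 65.1]
tcp_rot: [-180.0, -0.0, 20.8]
ft_force: [1.1, -0.0, 4.0]
finger_gap: -0.0
grip_force: 2.3
```

apply_moves(deltas=[[0,0,0.05,0,0,0,0],[0,0,0,0,0,0,0]])

```text
time: 5.82
tool_pos: [505.3, 300.0, 64.6]
tcp_rot: [-180.0, -0.0, 20.8]
ft_force: [-3.8, -1.4, 12.8]
finger_gap: -0.0
grip_force: 6.3
```

apply_moves(deltas=[[0,0,0.03,0,0,0,0],[0,0,0,0,0,0,0]])

```text
time: 6.08
tool_pos: [505.3, 300.0, 64.5]
tcp_rot: [180.0, -0.0, 20.8]
ft_force: [-6.1, -4.2, 18.8]
finger_gap: 0.0
grip_force: 9.5
```

The force climbs to 19 N with no further travel, so the button is at its stop. I release it, rise, and go over the rack at height.

apply_moves(deltas=[[0,0,-0.5,0,0,0,0],[0,0,-1,0,0,0,0],[0,0,-1,0,0,0,0],[0,0,-1,0,0,0,0],[0,0,-1,0,0,0,0],[0,0,-1,0,0,0,0],[0,0,-0.5,0,0,0,0],[0,0,0,0,0,0,0]])

```text
time: 7.08
tool_pos: [505.3, 300.0, 243.3]
tcp_rot: [-180.0, -0.1, 20.8]
ft_force: [0.7, 0.1, 0.0]
finger_gap: 0.1
grip_force: 0.0
```

apply_moves(deltas=[[0.04,0.9,0,0,0,0,0],[0.04,0.9,0,0,0,0,0],[0.04,0.9,0,0,0,0,0],[0.04,0.9,0,0,0,0,0],[0.04,0.9,0,0,0,0,0],[0.04,0.9,0,0,0,0,0],[0.04,0.9,0,0,0,0,0],[0.04,0.9,0,0,0,0,0]])

```text
time: 8.07
tool_pos: [589.8, 100.3, 240.0]
tcp_rot: [-179.9, 0.2, 20.8]
ft_force: [-0.3, 0.9, -0.4]
finger_gap: -0.3
grip_force: 0.0
```

apply_moves(deltas=[[0.04,0.9,0,0,0,0,0],[0.04,0.9,0,0,0,0,0],[0,0.5,0,0,0,0,0],[0,0,0,0,0,0,0]])

```text
time: 8.57
tool_pos: [616.9, 37.0, 241.1]
tcp_rot: [-179.9, 0.1, 20.7]
ft_force: [0.6, 0.5, -0.5]
finger_gap: -0.2
grip_force: 0.0
```

```bash
python3 - <<'E'
from h import *
C=cam("wrist"); im=snapshot("wrist"); cv2.imwrite("pics/wr.png",im[:,:,::-1]); s=sense(); print(s["tool_pos"],s["tcp_rot"])
for c,v in(("yellow",180),("red",180)):
  for b in blobs(im,c,100,v): print(c,b,plane("wrist",b[2],105,C).round(1))
E
```

```text
[616.79981271  37.7695471  241.50900645] [-1.79943977e+02  7.72972447e-02  2.07516487e+01]
```

View pics/wr.png

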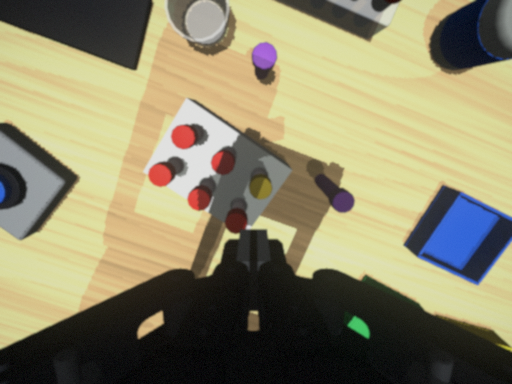

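The yellow cap is at (261,186) in the wrist view, with the red caps around it and the purple tube at (341,200), clear of it.

```bash
python3 - <<'E'
from h import *
C=cam("wrist"); im=cv2.imread("pics/wr.png")[:,:,::-1].copy()
for c in("yellow","red"):
  for b in blobs(im,c,100,120,40):
    if b[2][1]<240: print(c,b,plane("wrist",b[2],102,C).round(1))
x=plane("wrist",(260.5,185.5),102,C); print(x)
d=x-sense()["tool_pos"]; R=Ro.from_euler("xyz",sense()["tcp_rot"],degrees=True).as_matrix(); print(R.T@d)
E
```

```text
yellow (391, [250, 175, 22, 24], array([260.3, 186.5])) [621.3  31.9 102. ]
red (441, [172, 125, 24, 24], array([183.4, 136.3])) [639.2 109.6 102. ]
red (384, [212, 151, 22, 23], array([222.4, 162.1])) [630.1  71.  102. ]
red (415, [149, 163, 24, 23], array([160.2, 174.4])) [600.1 119.  102. ]
red (368, [188, 188, 22, 22], array([198.5, 198.6])) [591.   80.3 102. ]
red (361, [226, 209, 21, 23], array([235.9, 220.4])) [583.3  41.4 102. ]
[622.2462042   32.10677817 102.        ]
[  3.2748438    7.36155339 139.497584  ]
```

apply_moves(deltas=[[0.05,0.27,0,0,0,0,0],[0,0,0,0,0,0,0],[0,0,0.8,0,0,0,0],[0,0,0.8,0,0,0,0],[0,0,0.8,0,0,0,0],[0,0,0.5,0,0,0,0],[0,0,0.3,0,0,0,0],[0,0,0,0,0,0,0]])

```text
time: 9.62
tool_pos: [621.3, 30.7, 146.2]
tcp_rot: [-180.0, 0.0, 20.8]
ft_force: [1.0, -0.6, 0.3]
finger_gap: 0.1
grip_force: 0.0
```

```bash
python3 - <<'E'
from h import *
print(sense()["tool_pos"])
C=cam("wrist"); im=snapshot("wrist"); cv2.imwrite("pics/wc.png",im[:,:,::-1])
for c in("yellow","red"):
  for b in blobs(im,c,100,120,40):
    if b[2][1]<300: print(c,b,plane("wrist",b[2],102,C).round(1))
E
```

```text
[621.34708755  30.68664439 146.2146746 ]
yellow (620, [235, 207, 33, 31], array([250.8, 219.8])) [625.5  32.9 102. ]
red (1064, [113, 135, 38, 36], array([131.2, 152.3])) [639.1 109.1 102. ]
red (891, [176, 175, 36, 34], array([193.3, 191.8])) [629.7  69.9 102. ]
red (947, [81, 193, 36, 34], array([ 98.3, 209.8])) [599.7 118.4 102. ]
red (844, [142, 230, 35, 33], array([158.5, 245.6])) [590.3  79.2 102. ]
red (266, [200, 255, 22, 24], array([209.9, 265.7])) [588.6  45.9 102. ]
```

View pics/wc.png

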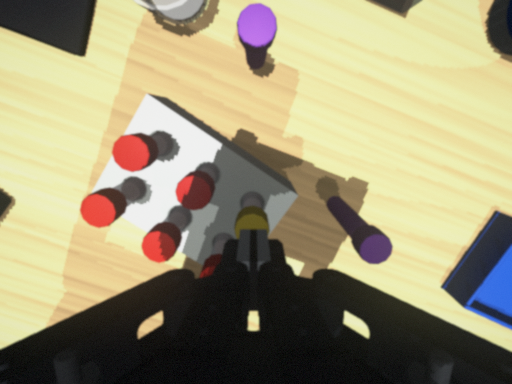

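The cap, at (251,220), lies right behind the fingertips. The red-cap lattice gives (620, 31), so I am on its axis. Now I hold 2+ s.

apply_moves(deltas=[[0,0,0,0,0,0,0],[0,0,0,0,0,0,0],[0,0,0,0,0,0,0],[0,0,0,0,0,0,0],[0,0,0,0,0,0,0],[0,0,0,0,0,0,0],[0,0,0,0,0,0,0],[0,0,0,0,0,0,0]])

```text
time: 10.68
tool_pos: [621.5, 30.6, 146.5]
tcp_rot: [-180.0, 0.0, 20.8]
ft_force: [0.5, -0.6, -0.0]
finger_gap: 0.2
grip_force: 0.0
```

apply_moves(deltas=[[0,0,0,0,0,0,0],[0,0,0,0,0,0,0],[0,0,0,0,0,0,0],[0,0,0,0,0,0,0],[0,0,0,0,0,0,0],[0,0,0,0,0,0,0],[0,0,0,0,0,0,0],[0,0,0,0,0,0,0]])

```text
time: 11.68
tool_pos: [621.5, 30.6, 146.5]
tcp_rot: [-180.0, -0.0, 20.8]
ft_force: [0.6, 0.5, 0.1]
finger_gap: 0.3
grip_force: 0.0
```

apply_moves(deltas=[[0,0,0,0,0,0,0],[0,0,0,0,0,0,0],[0,0,-0.8,0,0,0,0],[0,0,-0.8,0,0,0,0],[0,0,-0.8,0,0,0,0],[0,0,-0.6,0,0,0,0],[0,0,0,0,0,0,0]])

```text
time: 12.55
tool_pos: [622.5, 30.5, 238.4]
tcp_rot: [179.9, -0.2, 20.8]
ft_force: [0.9, 0.7, -0.9]
finger_gap: -0.3
grip_force: 0.0
```

apply_moves(deltas=[[-0.5,0.52,0,0,0,0,0],[-0.9,0.94,0,0,0,0,0],[-0.9,0.94,0,0,0,0,0],[-0.9,0.94,0,0,0,0,0],[-0.9,0.94,0,0,0,0,0],[-0.9,0.94,0,0,0,0,0],[-0.9,0.94,0,0,0,0,0],[-0.9,0.94,0,0,0,0,0]])

```text
time: 13.55
tool_pos: [504.4, -242.5, 234.9]
tcp_rot: [-179.9, 0.1, 20.8]
ft_force: [0.2, -0.3, -0.5]
finger_gap: 0.1
grip_force: 0.0
```

apply_moves(deltas=[[-0.9,0.94,0,0,0,0,0],[-0.9,0.94,0,0,0,0,0],[-0.5,0.5,0,0,0,0,0],[0,0,0,0,0,0,0]])

```text
time: 14.05
tool_pos: [466.0, -333.2, 235.6]
tcp_rot: [-179.9, 0.0, 20.6]
ft_force: [-0.4, 0.7, -0.3]
finger_gap: 0.3
grip_force: 0.0
```

```bash
python3 - <<'E'
from h import *
print(sense()["tool_pos"])
C=cam("wrist"); im=snapshot("wrist"); cv2.imwrite("pics/wt.png",im[:,:,::-1])
for c in("yellow","green"):
  for b in blobs(im,c,300,170,40):
    print(c,b,plane("wrist",b[2],0,C).round(1),plane("wrist",b[2],35,C).round(1))
E
```

```text
[ 466.00968648 -333.15427173  235.5671054 ]
yellow (2271, [207, 144, 80, 69], array([250.9, 172.9])) [ 461.8 -332.3    0. ] [ 468.1 -330.3   35. ]
```

View pics/wt.png

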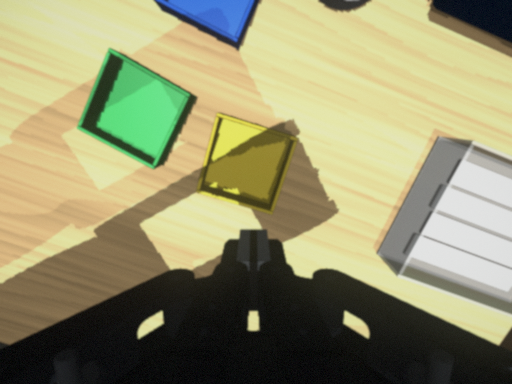

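The tray's rim corners in the picture are (219,113), (297,136), (272,213) and (199,191). The centre at (247,163) comes to about (475, -322), which agrees with the top view.

apply_moves(deltas=[[0.38,-0.25,0,0,0,0,0],[0,0,0,0,0,0,0],[0,0,0.9,0,0,0,0],[0,0,0.9,0,0,0,0],[0,0,0.9,0,0,0,0],[0,0,0.9,0,0,0,0],[0,0,0.9,0,0,0,0],[0,0,0.5,0,0,0,0]])

```text
time: 15.1
tool_pos: [475.0, -319.8, 84.9]
tcp_rot: [-179.9, 0.1, 20.9]
ft_force: [0.8, 0.0, -0.4]
finger_gap: -0.1
grip_force: 0.0
```

apply_moves(deltas=[[0,0,0.3,0,0,0,0],[0,0,0,0,0,0,0],[0,0,0,0,0,0,0],[0,0,0,0,0,0,0],[0,0,0,0,0,0,0],[0,0,0,0,0,0,0],[0,0,0,0,0,0,0],[0,0,0,0,0,0,0]])

```text
time: 16.1
tool_pos: [475.2, -321.1, 77.5]
tcp_rot: [-180.0, 0.0, 20.8]
ft_force: [-0.8, -0.6, 0.3]
finger_gap: 0.3
grip_force: 0.0
```

apply_moves(deltas=[[0,0,0,0,0,0,0],[0,0,0,0,0,0,0],[0,0,0,0,0,0,0],[0,0,0,0,0,0,0],[0,0,0,0,0,0,0],[0,0,0,0,0,0,0],[0,0,0,0,0,0,0],[0,0,0,0,0,0,0]])

```text
time: 17.1
tool_pos: [475.2, -321.2, 77.5]
tcp_rot: [180.0, -0.0, 20.8]
ft_force: [0.1, -0.2, 0.2]
finger_gap: 0.3
grip_force: 0.0
```

apply_moves(deltas=[[0,0,0,0,0,0,0],[0,0,0,0,0,0,0],[0,0,0,0,0,0,0],[0,0,0,0,0,0,0]])

```text
time: 17.6
tool_pos: [475.2, -321.2, 77.5]
tcp_rot: [180.0, -0.0, 20.8]
ft_force: [0.1, -0.3, -0.6]
finger_gap: 0.3
grip_force: 0.0
```

```bash
python3 - <<'E'
from h import *
print(sense()["tool_pos"])
cv2.imwrite("pics/end.png",np.hstack([snapshot("side")])[:,:,::-1])
E
```

```text
[ 475.23698396 -321.18197302   77.51661626]
```

View pics/end.png

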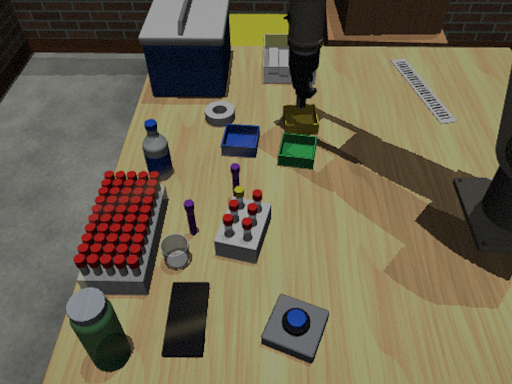

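The side view shows the fingertips above the yellow tray at (303,105). The button at (296,320) is up, and the tubes and loose things are where they were.

```bash
python3 -c "
from bench import *
print(hand_in())"
```

```text
the job is handed in; nothing more can be done
None
```

I pressed the call button to its stop and released it, pointed at the yellow cap for over two seconds, then pointed over the yellow tray and finished there. I handed the job in at about 17.7 s of the 54 s allowed; no verdict came back.

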